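# Slide the adapter plate onto its locating pins

### The arm

A 6-joint arm with a two-finger parallel gripper is mounted at the origin on the work surface. World frame = base frame: x ahead of the robot, y to its left, z up, the work surface at z = 0. Lengths are in mm, angles in degrees, forces in N, time in s.
With the tool pointing down it reaches from about 300 to 850 mm from the base axis. Payload 4.2 kg.
Tool frame: the origin (TCP) lies midway between the tips of the shut fingers; the grasp point (between the pads) lies 19 mm behind it; z points along the fingers, y is the line along which they close (so a half turn about z gives the same grasp; the last joint's range is limited). The gripper opens to 91 mm and grips with 3 to 60 N. Pads are 32 mm wide; open, the fingers measure 118 mm over their backs; the gripper's body (76 mm by 178 mm) begins 60 mm behind the grasp point.
Start: joints at [-67.838, 18.312, 89.639, -0, 72.044, -1.146], TCP at [227.516, -528.09, 213.976] pointing down, gripper open.
Joint ranges: [-177.97, 177.97], [-48.28, 115.42], [12.27, 149.76], [-77.06, 257.06], [2.81, 150.46], [-146.56, 146.56]. Speed limits (degrees/s): [147.25, 147.25, 180, 180, 180, 180].

### API

Orientations are given as [roll, pitch, yaw] about the fixed x, y, z axes, in that order (R = Rz(yaw) Ry(pitch) Rx(roll)).
In Python, from workcell import env gives the robot as it stands.
- The arm moves only by the tool step_hand, called after "Request:" as a command line: name --pt "numbers of a row" for each row, then --argument value for the rest. Schema: {"type":"object","properties":{"rows":{"type":"array","items":{"type":"array","items":{"type":"number"},"minItems":6,"maxItems":6},"minItems":1,"maxItems":8},"aperture":{"type":"number"},"grip_n":{"type":"number"},"only":{"type":"string"},"quiet":{"type":"boolean"},"lines":{"type":"string"}},"required":["rows"],"additionalProperties":false}. rows is a list of rows, 1 to 8 of them, each of 6 numbers: dx, dy, dz in shares of the most that a row can go, 1 being 50 mm, then a rotation vector rx, ry, rz in degrees; each row shifts and turns the commanded pose from where the row before left it, along the tool's axes as they then stand; what a row does not reach is not made up. A row lasts 1/10 s, in which the tool goes at most 50 mm and 8.59 degrees, less where a joint would pass 70% of its speed; a pose out of reach is approached as far as the arm can. aperture is the finger opening in mm, set as the call begins (left out keeps the last). The fingers move at their own pace and stop on an object; grip_n is the grip in N (left out, the last holds). Time passes only in rows, so rows that do not move let the fingers close. The tool returns the time, the measured TCP pose, the force, the opening and the grip force at its end. only (a regular expression) keeps the lines of the reply that match it, lines (a string "A,B") keeps lines A to B, and quiet returns only ok. Input that does not fit is refused with a message, and nothing moves.
- env.state(): the state, without advancing time (a new reading comes with each control period).
- env.grab_frame(name): name is "side" or "top" or "wrist"; returns the picture (400x640x3 uint8, blue, green, red); there is no depth.
- env.camera_model(name): a dict with "fx", "fy", "cx", "cy" (pixels), "T" (4x4, takes a point from camera to world coordinates). Camera axes: x right, y up, looking along -z (the intrinsics and any distortion apply to the point x, -y, -z); pixel columns grow to the right and rows downward; lengths in mm; the calibration is good to about 2 mm. A picture is of the moment at which its call begins: read the wrist's pose just before it. camera_model takes no time and is no camera call; for the wrist camera it gives the pose at the moment of the call.
- env.job_done(): hands the job in; it is judged then, once.
The state is a dict: "time_s": time; "qpos": joint angles; "qvel": joint speeds; "effort": joint torques, N m; "ee_pos": TCP position; "ee_rot": TCP orientation; "force": force on the tool from outside, world axes, zero at the start; "torque": the same for the moment, N m; "gripper_width": finger opening in mm; "gripper_force": force on a finger pad.
Only numpy, scipy, OpenCV 4.12 (cv2) and the standard library are available. Lean on these libraries where they do the work, as an engineer would, in place of code of your own. Each camera call takes 0.05 s, during which the arm holds its last target. There are 200 camera calls.

### The job

Push the loose blue adapter plate along the fixture's slideway with the fingertips, nudging it into line, until its two holes drop over the two brass locating pins and it lies flat and fully down on the black seats. Only push it, do not pick it up or tip it over, and leave the other things on the bench where they stand; finish with the hand clear.

Things in the scene. Friction and masses are not known exactly. Their poses are not given: they have to be found in the camera images.
- fixture: Pin fixture, fixed to the bench: dark steel base 200 (x) x 150 (y) x 10 mm, origin under its centre. Its +x axis, roughly away from the robot, runs from an aluminium slideway to two brass pins. The pins stand on two black seats 24 mm wide, centred at y = +45 and -45 mm, x from 3 to 73 mm, tops 26 mm above the bench. All coordinates here are in the part's own frame.
- slideway (a point): Middle of the end nearest the pins of the slideway's top face, at fixture x = -8, y = 0, z = 34 mm. The slideway is 48 mm wide (y from -24 to 24 mm), reaches back to x = -92 mm, and stands on the base, whose top is 10 mm above the bench.
- pin_left (a point): Foot of the pin at fixture x = 30, y = +45 mm, on its axis at the seat's top (z = 26 mm). Brass pin 10 mm in diameter, 7.3 mm tall, straight for 3 mm, then tapering to a blunt nose about 3 mm across; its tip is 0.7 mm lower than the slideway's top.
- pin_right (a point): Foot of the other, identical pin, at fixture x = 30, y = -45 mm.
- plate: Loose blue plate, 80 (x) x 120 (y) x 6 mm, about 0.3 kg, origin at the centre of its underside, x axis within 10 degrees of the fixture's; centre of mass near x = -6 mm. It starts flat on the slideway, overhanging both sides. Pushed along fixture +x it rides onto the pin tips, then drops 8 mm when its holes meet the pins. Seated, its origin is at fixture x = 35, y = 0, z = 26 mm.
- couplings (a point): Top of the plate at the middle of its row of four upright brass couplings with green caps, at plate x = -16, y = 0, z = 6 mm. A white label lies ahead of them. They are fixed to the plate at y = -30, -10, 10, 30 mm; feet 16 mm square, tops 32 mm above the plate's underside.
- hole_left (a point): Centre of the plate's left through hole, 12 mm in diameter, at plate x = -5, y = +45 mm, on the underside. It belongs on pin_left.
- hole_right (a point): Centre of the plate's right through hole, 12 mm in diameter, at plate x = -5, y = -45 mm, on the underside. It belongs on pin_right.
- spare_adapter: Spare coupling: brass block 18 x 18 x 10 mm with an upright green cap, 34 mm tall in all; origin under its centre. Bystander.
- knurled_cap: Round knurled steel cap, 28 mm across, 24 mm tall with a black top; origin under its centre. Bystander.
- driver: Screwdriver lying on the bench, about 160 mm long; origin under its middle. Bystander.
- power_meter: Orange handheld meter lying flat, 150 x 78 x 32 mm; origin under its centre. Bystander.
- swab_jar: Small jar with a white cap, 56 mm across, 75 mm tall; origin under its centre. Bystander.
- cassette: Blue cleaning cassette lying flat, 120 x 70 x 30 mm; origin under its centre. Bystander.

How it is judged (in metres and radians):
At the end, for the whole second after the job is handed in: Both holes within 3 mm (horizontally) of their pins, the plate's underside at both holes less than 1.5 mm above the seats, tilt below 0.03 rad, plate at rest (horizontal distance between hole_left and pin_left below 0.003 m and horizontal distance between hole_right and pin_right below 0.003 m and z of each of hole_left, hole_right in the frame of fixture below 0.0275 m and angle between plate's own z axis and vertical below 0.03 rad and linear speed of plate below 0.01 m/s); the robot touches nothing.
It fails at once if the plate is picked up: its underside's centre rises more than 10 mm above the slideway (height (world z) of plate above 0.044 m).
It fails at once if the plate is tipped by more than 20 degrees (angle between plate's own z axis and vertical above 0.35 rad).
It fails at once if a bystander is shifted more than 20 mm (distance of any of spare_adapter, knurled_cap, driver, power_meter, swab_jar, cassette from where it was at the start of the episode above 0.02 m).
It fails at once if a bystander is tipped over (angle between any of spare_adapter, knurled_cap, power_meter, swab_jar, cassette's own z axis and vertical above 0.6 rad).
It also fails if it takes over 64 s, if anything falls off the work surface, if the arm or the gripper's body presses on something with over 40 N, if the wrist force passes 120 N, or if a joint passes its speed limit or range.

## Working session

There is one attempt and no reset: what is moved stays moved. The work goes in short steps, Python scripts to look and compute and a tool call to move; the robot and the scene stay as the last step left them, time stands still between calls to the robot, and variables do not carry over. Pictures are saved under pics/ and viewed, at most 10 in all, crops included, and the job is handed in when it is done.

```bash
ls; mkdir -p pics
```

Run:
```python
from workcell import env
import cv2, numpy as np
for n in ["side","top"]:
    f=env.grab_frame(n); cv2.imwrite(f"pics/{n}0.png",f)
    m=env.camera_model(n); print(n,{k:(np.round(v,3).tolist() if k!='T' else np.round(v,3).tolist()) for k,v in m.items()})
s=env.state(); print(s)
```

```text
pics
workcell.py
side {'fx': 422.899, 'fy': 422.899, 'cx': 325.056, 'cy': 200.01, 'T': [[-0.943, 0.175, -0.282, 252.794], [-0.332, -0.454, 0.827, 831.347], [0.017, 0.874, 0.486, 552.826], [0.0, 0.0, 0.0, 1.0]]}
top {'fx': 407.374, 'fy': 407.374, 'cx': 321.281, 'cy': 202.977, 'T': [[0.012, 0.986, -0.168, 370.406], [-1.0, 0.012, 0.002, 26.51], [0.004, 0.168, 0.986, 1029.392], [0.0, 0.0, 0.0, 1.0]]}
{'time_s': 0.1, 'qpos': array([-6.78380231e+01,  1.83471424e+01,  8.96980134e+01, -1.28293932e-03,
        7.20451504e+01, -1.14657693e+00]), 'qvel': array([ 0.06938815, -0.10574375, -0.22646806, -0.01037933,  0.06729432,
        0.12282546]), 'effort': array([ 5.97638591e-04, -4.13333416e+01, -2.32509416e+01,  7.28709321e-02,
        4.21820325e-02, -7.03099113e-05]), 'ee_pos': array([ 227.33638328, -527.66255583,  213.22224691]), 'ee_rot': array([-1.79909687e+02, -5.87453735e-04,  2.33089498e+01]), 'force': array([ 0.00273037, -0.05664112,  0.72900793]), 'torque': array([ 0.01136745, -0.00508856,  0.03263964]), 'gripper_force': 0.0, 'gripper_width': 91.0996359798056}
```

View pics/side0.png

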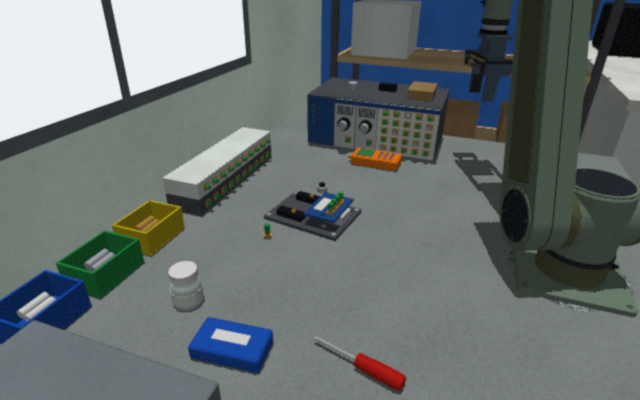

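View pics/top0.png

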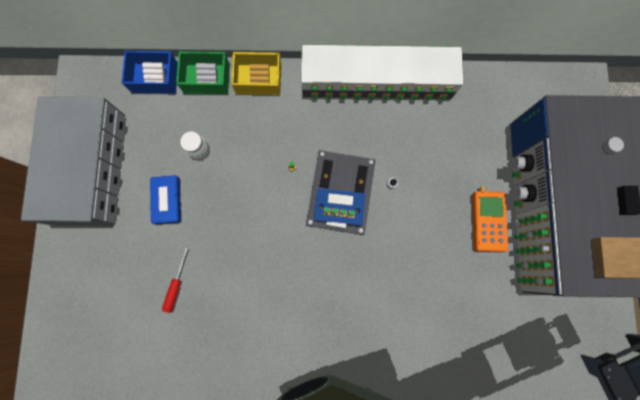

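The side view shows the fixture at about (313,213), with the plate on its slideway. In the top view, the fixture's corners are at (320,151), (375,160), (363,234) and (307,226). The spare coupling is at (292,167) and the knurled cap at (393,183), one on each side of the fixture.

Create h.py:
```python
from workcell import env
import numpy as np, cv2
from scipy.spatial.transform import Rotation as Ro
def ray(m,u,v):
    T=np.array(m["T"]); d=T[:3,:3]@np.array([(u-m["cx"])/m["fx"],-(v-m["cy"])/m["fy"],-1]); return T[:3,3],d
def back(m,u,v,z):
    o,d=ray(m,u,v); return o+d*(z-o[2])/d[2]
def proj(m,P):
    T=np.array(m["T"]); p=(np.atleast_2d(P)-T[:3,3])@T[:3,:3]
    return np.c_[m["cx"]+m["fx"]*p[:,0]/-p[:,2], m["cy"]-m["fy"]*p[:,1]/-p[:,2]]
def toolmove(target,yaw=None):
    "tool-axis displacement from measured pose to target TCP (pointing down)"
    s=env.state(); R=Ro.from_euler('xyz',s["ee_rot"],degrees=True)
    print('tcp',np.round(s["ee_pos"],1),np.round(s["ee_rot"],1),'tool d',np.round(R.inv().apply(np.array(target)-s["ee_pos"]),1))
```

Run:
```python
from h import *
m=env.camera_model("top")
C=[back(m,u,v,10)[:2] for u,v in [(320,151),(375,160),(363,234),(307,226)]]
print(np.round(C,1), np.mean(C,0)); 
f=(C[0]+C[1]-C[2]-C[3]);print('yaw',np.degrees(np.arctan2(f[1],f[0])))
for u,v in [(292,167),(393,183)]: print(np.round(back(m,u,v,17),1))
w=env.camera_model("wrist"); s=env.state(); R=Ro.from_euler('xyz',s["ee_rot"],degrees=True)
T=np.array(w["T"]); print({k:w[k] for k in('fx','fy','cx','cy')}); print('cam in tool',R.inv().apply(T[:3,3]-s["ee_pos"]),'\n',R.inv().as_matrix()@T[:3,:3])
toolmove([*np.mean(C,0),300])
```

```text
[[ 681.3   29.9]
 [ 659.  -112.7]
 [ 466.9  -80.6]
 [ 485.3   60.1]] [573.15055961 -25.84010059]
yaw -9.117238905303488
[635.8 101.   17. ]
[ 597.2 -156.9   17. ]
{'fx': 333.8736378045513, 'fy': 333.8736378045513, 'cx': 317.1328963940049, 'cy': 201.03082598191392}
cam in tool [  79.14604062    0.32820663 -170.70872397] 
 [[-4.43759207e-04  9.59740130e-01  2.80889098e-01]
 [ 9.99999899e-01  4.06775948e-04  1.89968076e-04]
 [ 6.80610568e-05  2.80889154e-01 -9.59740214e-01]]
tcp [ 227.3 -527.7  213.2] [-179.9   -0.    23.3] tool d [ 516.2 -324.2  -86.3]
```

Careful with the scale: shifts go in shares of 50 mm. That gives: -40 mm is -0.8, 40 mm is 0.8.

Request:
step_hand --pt "0.3 -0.8 0 0 0 0" --pt "0.3 -0.8 0 0 0 0" --pt "0.3 -0.8 0 0 0 0" --pt "0.3 -0.8 0 0 0 0" --pt "0.8 -0.4 0 0 0 0" --pt "0.8 -0.4 0 0 0 0" --pt "0.8 -0.4 0 0 0 0" --pt "0.8 -0.4 0 0 0 0"

```text
time_s: 0.9
ee_pos: [335.1, -219.0, 213.9]
ee_rot: [180.0, -0.0, 23.3]
force: [1.1, -1.3, 0.1]
gripper_width: 91.1
gripper_force: 0.0
```

Request:
step_hand --pt "0.8 -0.4 0 0 0 0" --pt "0.8 -0.4 0 0 0 0" --pt "0.8 -0.4 0 0 0 0" --pt "0.8 -0.4 0 0 0 0" --pt "0.8 -0.4 0 0 0 0" --pt "0.8 -0.4 0 0 0 0"

```text
time_s: 1.5
ee_pos: [508.2, -13.7, 213.6]
ee_rot: [180.0, 0.0, 23.3]
force: [0.1, -0.5, 0.7]
gripper_width: 91.2
gripper_force: 0.0
```

Request:
step_hand --pt "0 0 0 0 0 8" --pt "0 0 0 0 0 8" --pt "0 0 0 0 0 8" --pt "0 0 0 0 0 8" --pt "0 0 0 0 0 0" --pt "0 0 0 0 0 0"

```text
time_s: 2.1
ee_pos: [507.3, -15.4, 213.7]
ee_rot: [180.0, 0.0, -8.5]
force: [0.2, 0.0, 1.2]
gripper_width: 91.4
gripper_force: 0.0
```

Run:
```python
from h import *
toolmove([504.9,-15.1,200])
```

```text
tcp [507.3 -15.4 213.7] [180.    0.   -8.5] tool d [-2.4  0.  13.7]
```

Create shot.py:
```python
import sys,pickle
from h import *
n=sys.argv[1]
m=env.camera_model("wrist"); f=env.grab_frame("wrist"); cv2.imwrite(f"pics/{n}.png",f); pickle.dump(m,open(f"{n}.pkl","wb"))
```

```bash
python3 shot.py w1
```

```text
(no output)
```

Request:
step_hand --pt "0 0 0.9 0 0 0" --pt "0 0 0.9 0 0 0" --pt "0 0 0 0 0 0" --pt "0 0 0 0 0 0"

```text
time_s: 2.55
ee_pos: [507.7, -15.5, 124.3]
ee_rot: [180.0, 0.0, -8.6]
force: [0.5, 0.5, -0.1]
gripper_width: 90.9
gripper_force: 0.0
```

```bash
python3 shot.py w2
```

Run:
```python
import cv2
a=cv2.imread('pics/w1.png'); b=cv2.imread('pics/w2.png')
cv2.imwrite('pics/w1c.png',cv2.resize(a[20:320,150:550],None,fx=2,fy=2,interpolation=cv2.INTER_CUBIC))
```

```text
(no output)
```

View pics/w2.png

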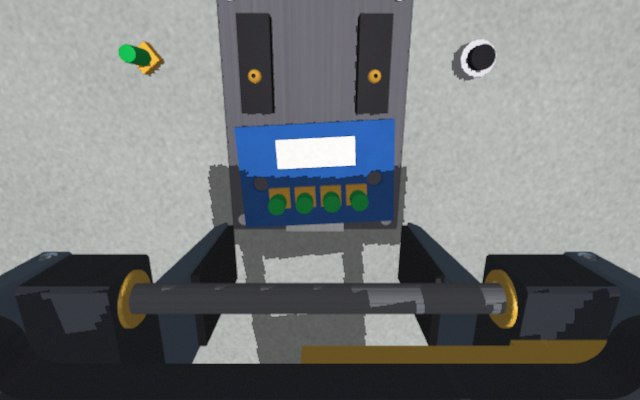

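View pics/w1c.png

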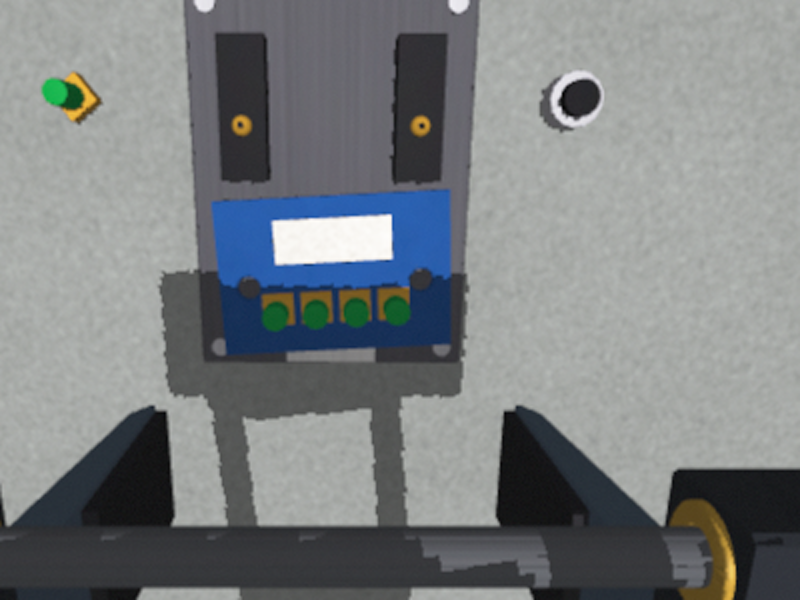

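Wrist view w2: pins at about (255,76) and (375,76). The plate's front corners are near (236,128) and (393,120), and its holes near (261,184) and (375,178). I'll enlarge this for precision.

Run:
```python
import cv2
b=cv2.imread('pics/w2.png')
c=cv2.convertScaleAbs(b[50:240,215:415],alpha=1.6,beta=10)
cv2.imwrite('pics/w2c.png',cv2.resize(c,None,fx=3,fy=3,interpolation=cv2.INTER_CUBIC))
```

```text
(no output)
```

View pics/w2c.png

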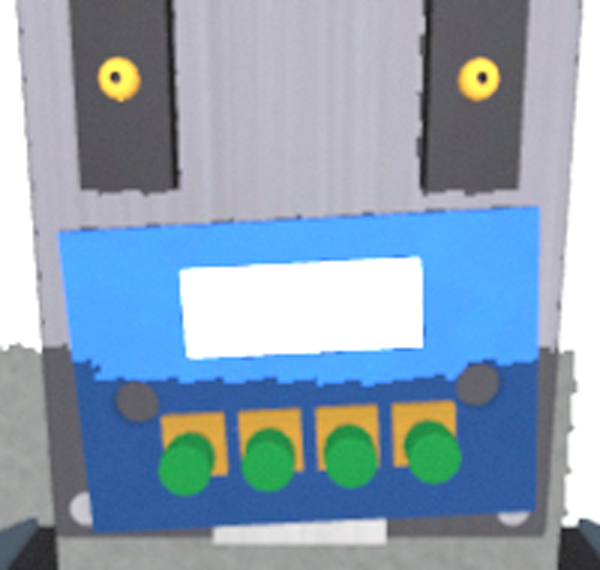

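The enlarged crop gives pin noses at (117,77) and (482,77). The plate's top corners are at (60,232), (539,206), (532,513) and (92,530), and its holes at (138,402) and (477,383). I'll triangulate these with w1.

Create fit.py:
```python
from h import *
import pickle
m1=pickle.load(open('w1.pkl','rb'));m2=pickle.load(open('w2.pkl','rb'))
n=['pinL','pinR','FL','FR','RR','RL','hL','hR']
A=np.array([(241,125),(421,125),(213,202),(450,189),(461,341),(226,354),(249,288),(420,279)])/2+[150,20]
B=np.array([(117,77),(482,77),(60,232),(539,206),(532,513),(92,530),(138,402),(477,383)])/3+[215,50]
def tri(a,b):
    M=[];r=[]
    for m,p in((m1,a),(m2,b)):
        o,d=ray(m,*p);d/=np.linalg.norm(d);P=np.eye(3)-np.outer(d,d);M.append(P);r.append(P@o)
    return np.linalg.lstsq(np.vstack(M),np.hstack(r),rcond=None)[0]
for i,k in enumerate(n): 
    z=33.3 if 'pin' in k else 40
    print(k,'tri',tri(A[i],B[i]).round(1),'plane',back(m1,*A[i],z).round(1),back(m2,*B[i],z).round(1))
pl,pr=[back(m2,*B[i],33.3)[:2] for i in(0,1)]
x=pl-pr; yaw=np.arctan2(-x[0],x[1]); print('pin dist',np.hypot(*x),'fix yaw',np.degrees(yaw))
e=np.array([np.cos(yaw),np.sin(yaw)]); l=np.array([-e[1],e[0]]); O=(pl+pr)/2-30*e; print('fix O',O)
for i in range(2,8):
    p=back(m2,*B[i],40)[:2]-O; print(n[i],'in fixture',(p@e).round(1),(p@l).round(1))
```

```bash
python3 fit.py
```

```text
pinL tri [612.1  14.7  35.5] plane [612.1  15.1  33.3] [612.4  15.   33.3]
pinR tri [598.7 -72.6  38.1] plane [598.9 -73.2  33.3] [598.9 -73.5  33.3]
FL tri [578.2  34.2  44.4] plane [577.8  35.   40. ] [578.3  35.4  40. ]
FR tri [566.3 -83.8  37.1] plane [566.4 -83.3  40. ] [566.6 -83.2  40. ]
RR tri [485.5 -78.5  35.7] plane [487.5 -81.2  40. ] [486.4 -74.4  40. ]
RL tri [498.6  44.6  37.7] plane [499.   43.9  40. ] [499.6  44.1  40. ]
hL tri [531.1  26.3  32.3] plane [532.3  25.2  40. ] [532.7  24.7  40. ]
hR tri [522.4 -64.3  32.2] plane [523.7 -63.4  40. ] [524.4 -63.4  40. ]
pin dist 89.52821633960657 fix yaw -8.665987162012389
fix O [575.99104923 -24.68554181]
FL in fixture -6.8 59.7
FR in fixture -0.5 -59.2
RR in fixture -81.0 -62.6
RL in fixture -85.9 56.5
hL in fixture -50.2 42.3
hR in fixture -45.2 -46.0
```

Pooling the measurements, the plate's centre is at about fixture (-43, -1.7) and turned about +3° relative to the fixture. I'll push its rear edge with both open fingertips, with the hand square to the fixture, so the push straightens it. Then I'll look again.

To row units: -26 mm is -0.52, -1 mm is -0.02.

Request:
step_hand --pt "-0.54 0 0 0 0 0" --pt "-0.52 -0.02 0 0 0 0" --pt "0 0 0.7 0 0 0" --pt "0 0 0.7 0 0 0" --pt "0 0 0.64 0 0 0" --pt "0 0 0 0 0 0" --pt "0 0 0 0 0 0"

```text
time_s: 3.3
ee_pos: [457.3, -6.6, 23.8]
ee_rot: [-180.0, -0.2, -8.7]
force: [0.5, -0.8, 1.1]
gripper_width: 91.3
gripper_force: 0.0
```

Request:
step_hand --pt "0.1 0 0 0 0 0" --pt "0.1 0 0 0 0 0" --pt "0.1 0 0 0 0 0" --pt "0.08 0 0 0 0 0" --pt "0.08 0 0 0 0 0" --pt "0.08 0 0 0 0 0" --pt "0.08 0 0 0 0 0" --pt "0.08 0 0 0 0 0"

```text
time_s: 4.1
ee_pos: [489.9, -11.8, 21.7]
ee_rot: [180.0, 0.0, -8.7]
force: [-1.7, 0.1, -1.5]
gripper_width: 91.1
gripper_force: 0.7
```

Request:
step_hand --pt "0.08 0 0 0 0 0" --pt "0.08 0 0 0 0 0" --pt "0.08 0 0 0 0 0" --pt "0.08 0 0 0 0 0" --pt "0.08 0 0 0 0 0" --pt "0.08 0 0 0 0 0" --pt "0 0 0 0 0 0" --pt "0 0 0 0 0 0"

```text
time_s: 4.9
ee_pos: [514.6, -15.5, 22.2]
ee_rot: [-180.0, -0.1, -8.7]
force: [0.2, -0.2, -0.4]
gripper_width: 91.1
gripper_force: 0.0
```

```bash
python3 shot.py w3
```

Run:
```python
import cv2
cv2.imwrite('pics/w3c.png',cv2.resize(cv2.imread('pics/w3.png')[0:260,120:520],None,fx=2,fy=2,interpolation=cv2.INTER_CUBIC))
```

```text
(no output)
```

View pics/w3c.png

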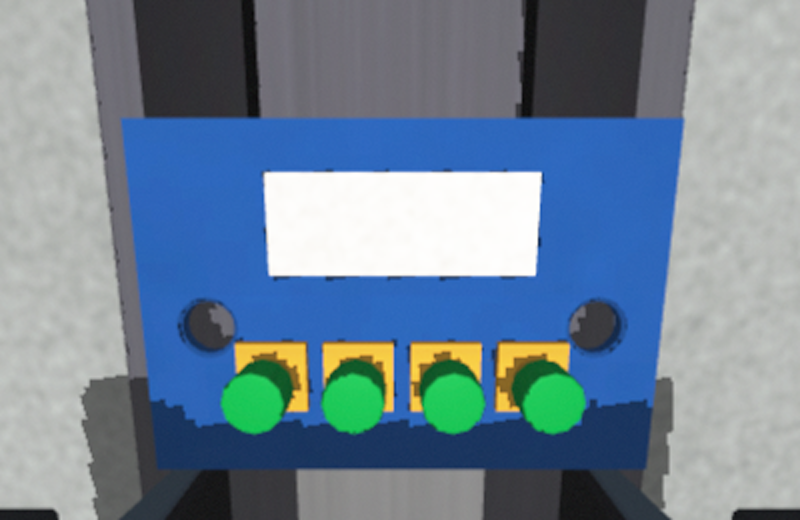

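The plate is now square to the hand: its front edge is level at row 118, and its holes are at (207,325) and (597,325) in the crop. I'll work out the lateral error.

Run:
```python
from h import *
import pickle
m=pickle.load(open('w3.pkl','rb'))
O=np.array([575.99,-24.69]);a=np.radians(-8.67);e=np.array([np.cos(a),np.sin(a)]);l=np.array([-e[1],e[0]])
for n,p,z in [('hL',(207.5,325),40),('hR',(597.5,325),40),('FL',(122,118),40),('FR',(684,118),40),('RL',(158,468),40),('RR',(645,468),40),('seatL in',(246,100),26),('seatL out',(141,100),26),('seatR in',(533,100),26),('seatR out',(639,100),26),('baseL',(101,100),10),('baseR',(688,100),10),('slideL',(231,500),34),('cap',(0,0),34)]:
    q=back(m,p[0]/2+120,p[1]/2,z)[:2]-O; print(n,(q@e).round(1),(q@l).round(1))
s=env.state(); q=s['ee_pos'][:2]-O; print('tcp fix',q@e,q@l)
```

```text
hL -9.0 42.5
hR -9.1 -47.6
FL 35.3 57.2
FR 35.2 -62.2
RL -44.4 57.5
RR -44.5 -62.2
seatL in 40.8 33.5
seatL out 40.9 57.7
seatR in 40.8 -32.6
seatR out 40.8 -57.0
baseL 43.2 73.3
baseR 43.1 -74.8
slideL -55.7 41.7
cap 59.2 82.6
tcp fix -62.25974960739373 -0.18260311626632117
```

The plate is about 2.5 mm too far toward -y and the yaw is good. I'll nudge it in +y with one fingertip against the end of the coupling row, tips just above the plate, then look.

Request:
step_hand --pt "-0.08 0 0 0 0 0" --pt "0 0 -0.24 0 0 0" --pt "0 0 -0.24 0 0 0" --pt "0.3 0 0 0 0 0" --pt "0.3 0 0 0 0 0" --pt "0.32 0 0 0 0 0" --pt "0 0 0 0 0 0" --pt "0 0 0 0 0 0"

```text
time_s: 5.75
ee_pos: [554.9, -21.7, 46.6]
ee_rot: [180.0, -0.0, -8.7]
force: [0.6, -0.6, -0.7]
gripper_width: 91.1
gripper_force: 0.0
```

Request:
step_hand --pt "0 -0.04 0 0 0 0" --pt "0 -0.04 0 0 0 0" --pt "0 -0.024 0 0 0 0" --pt "0 -0.02 0 0 0 0" --pt "0 -0.02 0 0 0 0" --pt "0 -0.01 0 0 0 0" --pt "0 0 0 0 0 0"

```text
time_s: 6.45
ee_pos: [556.2, -14.2, 45.9]
ee_rot: [180.0, 0.0, -8.7]
force: [-1.0, 0.2, 1.0]
gripper_width: 91.2
gripper_force: 0.3
```

Request:
step_hand --pt "0 0.08 0 0 0 0" --pt "0 0.08 0 0 0 0" --pt "-0.3 0 0 0 0 0" --pt "-0.3 0 0 0 0 0" --pt "-0.4 0 0 0 0 0" --pt "0 0 0 0 0 0" --pt "0 0 0 0 0 0"

```text
time_s: 7.15
ee_pos: [506.5, -14.7, 46.2]
ee_rot: [-180.0, -0.1, -8.7]
force: [-1.0, 0.1, 0.2]
gripper_width: 91.1
gripper_force: 0.0
```

```bash
python3 shot.py w4
```

Run:
```python
import cv2
cv2.imwrite('pics/w4c.png',cv2.resize(cv2.imread('pics/w4.png')[0:260,120:520],None,fx=2,fy=2,interpolation=cv2.INTER_CUBIC))
```

```text
(no output)
```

View pics/w4c.png

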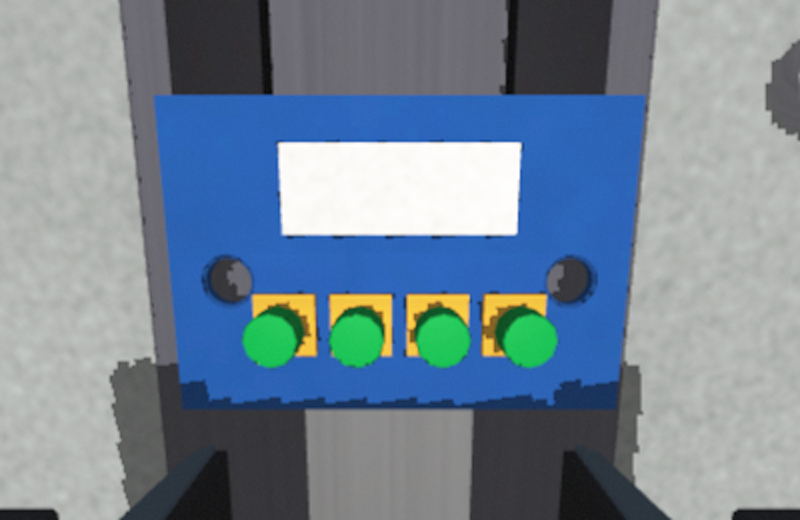

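The plate is still square, with its holes at (228,280) and (571,279) in the crop. The seats' inner edges are at about x = 261 and x = 516.

Run:
```python
from h import *
import pickle
m=pickle.load(open('w4.pkl','rb'))
O=np.array([575.99,-24.69]);a=np.radians(-8.67);e=np.array([np.cos(a),np.sin(a)]);l=np.array([-e[1],e[0]])
for n,p,z in [('hL',(228,280),40),('hR',(571.5,279.5),40),('FL',(155,96),40),('FR',(646,95),40),('RL',(183,409),40),('RR',(617,409),40),('seatL in',(262,80),26),('seatL out',(170,80),26),('seatR in',(516,80),26),('seatR out',(609,80),26),('slideL',(305,430),34),('slideR',(473,430),34)]:
    q=back(m,p[0]/2+120,p[1]/2,z)[:2]-O; print(n,(q@e).round(1),(q@l).round(1))
s=env.state(); q=s['ee_pos'][:2]-O; print('tcp fix',q@e,q@l)
```

```text
hL -9.3 42.5
hR -9.2 -47.6
FL 35.1 57.1
FR 35.2 -62.5
RL -44.6 57.4
RR -44.7 -62.8
seatL in 41.0 33.4
seatL out 41.0 57.4
seatR in 40.9 -33.0
seatR out 40.9 -57.3
slideL -52.8 24.7
slideR -52.8 -23.9
tcp fix -69.6496698903066 -0.581922950800554
```

Run:
```python
from h import *
import pickle
m=pickle.load(open('w4.pkl','rb'))
O=np.array([575.99,-24.69]);a=np.radians(-8.67);e=np.array([np.cos(a),np.sin(a)]);l=np.array([-e[1],e[0]])
for z in(46,60):
  for p in [(228,450),(563,450)]:
    q=back(m,p[0]/2+120,p[1]/2,z)[:2]-O; print(z,(q@e).round(1),(q@l).round(1))
# foot ends, at plate top z40 and foot top z50
for z in (40,45,50):
  for p in [(252,295),(547,295),(249,356),(546,356)]:
    q=back(m,p[0]/2+120,p[1]/2,z)[:2]-O; print(z,p,(q@e).round(1),(q@l).round(1))
```

Run:
```python
import cv2
cv2.imwrite('pics/w4d.png',cv2.resize(cv2.imread('pics/w4.png')[100:270,190:450],None,fx=3,fy=3,interpolation=cv2.INTER_CUBIC))
```

```text
46 -54.5 44.2
46 -54.6 -47.1
60 -49.3 40.5
60 -49.4 -43.3
40 (252, 295) -13.2 36.4
40 (547, 295) -13.3 -41.4
40 (249, 356) -29.6 38.2
40 (546, 356) -29.7 -42.2
45 (252, 295) -12.6 35.3
45 (547, 295) -12.6 -40.3
45 (249, 356) -28.5 37.1
45 (546, 356) -28.6 -41.0
50 (252, 295) -11.9 34.3
50 (547, 295) -12.0 -39.2
50 (249, 356) -27.4 36.0
50 (546, 356) -27.5 -39.9
```

View pics/w4d.png

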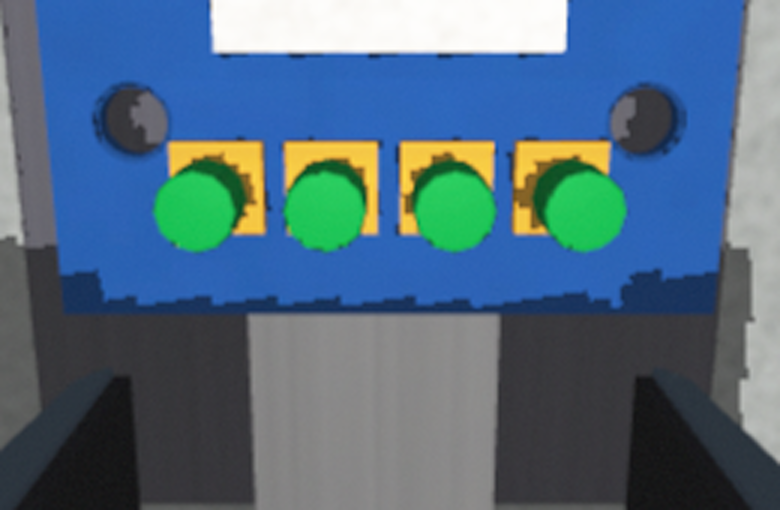

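The row's end sits at about y = -40.6 and its feet are only about 4 mm tall, so the tips passed just over them. I'll repeat the nudge 3 mm lower, measuring with a blue-mask fit checked against w3 and w4.

Create plate.py:
```python
import sys,pickle
from h import *
def fit(n,z=40):
    m=pickle.load(open(n+'.pkl','rb')); f=cv2.imread(f'pics/{n}.png').astype(int)
    M=((f[...,0]>f[...,2]*1.8)&(f[...,0]>60)&(f[...,0]>f[...,1]*1.2)).astype(np.uint8)
    c=max(cv2.findContours(M,cv2.RETR_EXTERNAL,cv2.CHAIN_APPROX_NONE)[0],key=cv2.contourArea)
    h=cv2.convexHull(c)
    O=np.array([575.99,-24.69]);a=np.radians(-8.67);e=np.array([np.cos(a),np.sin(a)]);l=np.array([-e[1],e[0]])
    P=np.array([[(q:=back(m,u+.0,v+.0,z)[:2]-O)@e,q@l] for u,v in h[:,0]],dtype=np.float32)
    r=cv2.minAreaRect(P); ang=(r[2]+45)%90-45
    print(n,'centre',np.round(r[0],1),'size',np.round(r[1],1),'yaw',round(ang,2))
for n in sys.argv[1:]: fit(n)
```

```bash
python3 plate.py w3 w4
```

```text
w3 centre [-4.4 -2.1] size [120.4  80.1] yaw -0.05
w4 centre [-4.4 -2.2] size [120.4  79.8] yaw -0.06
```

Request:
step_hand --pt "0.3 0 0 0 0 0" --pt "0.3 0 0 0 0 0" --pt "0.38 0 0 0 0 0" --pt "0 0 0.056 0 0 0" --pt "0 -0.06 0 0 0 0" --pt "0 -0.04 0 0 0 0" --pt "0 0 0 0 0 0"

```text
time_s: 7.9
ee_pos: [554.1, -16.5, 43.0]
ee_rot: [180.0, 0.0, -8.7]
force: [0.2, -0.0, -0.2]
gripper_width: 91.5
gripper_force: 0.0
```

Request:
step_hand --pt "0 -0.02 0 0 0 0" --pt "0 -0.02 0 0 0 0" --pt "0 -0.02 0 0 0 0" --pt "0 -0.02 0 0 0 0" --pt "0 0 0 0 0 0" --pt "0 0 0 0 0 0"

```text
time_s: 8.5
ee_pos: [555.3, -13.1, 43.2]
ee_rot: [180.0, 0.0, -8.7]
force: [-0.9, -1.5, 1.0]
gripper_width: 91.2
gripper_force: 1.1
```

```bash
python3 shot.py w5; python3 plate.py w5
```

```text
w5 centre [-3.  -0.1] size [120.4  80. ] yaw -0.07
```

The plate is now centred, with y about -0.1 mm and yaw about 0. I'll go behind it again and push toward the pins.

To row units: -24 mm is -0.48, 11 mm is 0.22.

Request:
step_hand --pt "0 0.07 0 0 0 0" --pt "0 0.08 0 0 0 0" --pt "-0.48 0 0 0 0 0" --pt "-0.48 0 0 0 0 0" --pt "0 0 0.22 0 0 0" --pt "0 0 0.2 0 0 0" --pt "0 0 0 0 0 0" --pt "0 0 0 0 0 0"

```text
time_s: 9.35
ee_pos: [507.8, -13.3, 21.6]
ee_rot: [180.0, -0.0, -8.7]
force: [0.3, 0.5, 0.8]
gripper_width: 91.4
gripper_force: 0.0
```

Request:
step_hand --pt "0.08 0 0 0 0 0" --pt "0.08 0 0 0 0 0" --pt "0.08 0 0 0 0 0" --pt "0.08 0 0 0 0 0" --pt "0.08 0 0 0 0 0" --pt "0.08 0 0 0 0 0" --pt "0.08 0 0 0 0 0" --pt "0 0 0 0 0 0"

```text
time_s: 10.15
ee_pos: [535.8, -17.6, 22.2]
ee_rot: [-180.0, -0.1, -8.7]
force: [-1.2, 0.3, 0.6]
gripper_width: 91.0
gripper_force: 0.4
```

Request:
step_hand --pt "0.08 0 0 0 0 0" --pt "0.08 0 0 0 0 0" --pt "0.08 0 0 0 0 0" --pt "0.06 0 0 0 0 0" --pt "0 0 0 0 0 0" --pt "0 0 0 0 0 0"

```text
time_s: 10.75
ee_pos: [550.3, -19.7, 22.3]
ee_rot: [-180.0, -0.1, -8.7]
force: [0.5, 0.1, -0.6]
gripper_width: 90.9
gripper_force: 0.0
```

```bash
python3 shot.py w6; python3 plate.py w6
python3 -c "
from h import *
s=env.state();q=s['ee_pos'][:2]-[575.99,-24.69];a=np.radians(-8.67);print(q@[np.cos(a),np.sin(a)],q@[-np.sin(a),np.cos(a)])"
```

```text
w6 centre [36.2  0.5] size [114.4  75.7] yaw -0.05
-26.43428536289994 1.004428591171579
```

The apparent size has shrunk about 5%, which suggests the plate has dropped about 8 mm. I'll back off, raise the hand and check.

Request:
step_hand --pt "-0.2 0 0 0 0 0" --pt "-0.3 0 0 0 0 0" --pt "-0.4 0 0 0 0 0" --pt "0 0 -0.6 0 0 0" --pt "0 0 -0.6 0 0 0" --pt "0 0 -0.4 0 0 0" --pt "0 0 0 0 0 0" --pt "0 0 0 0 0 0"

```text
time_s: 11.6
ee_pos: [504.1, -12.8, 101.9]
ee_rot: [180.0, 0.0, -8.7]
force: [-0.5, 0.6, -0.9]
gripper_width: 91.4
gripper_force: 0.0
```

```bash
python3 shot.py w7
```

Run:
```python
import sys; sys.argv=['x']
from plate import *
fit('w6',32); fit('w7',32); fit('w7',40)
s=env.grab_frame('side')
a=cv2.resize(cv2.imread('pics/w7.png')[0:250,160:480],None,fx=1.8,fy=1.8,interpolation=cv2.INTER_CUBIC)
b=cv2.resize(s[170:250,250:380],(576,354) and (243,150),interpolation=cv2.INTER_CUBIC)
c=np.zeros((600,576,3),np.uint8); c[:450]=a[:450,:576]; c[450:,:243]=b; cv2.imwrite('pics/fin.png',c)
```

```text
w6 centre [35.3  0.5] size [120.3  79.7] yaw -0.05
w7 centre [32.6  0.4] size [120.2  74.5] yaw -0.04
w7 centre [31.7  0.4] size [116.2  72.1] yaw -0.04
```

View pics/fin.png

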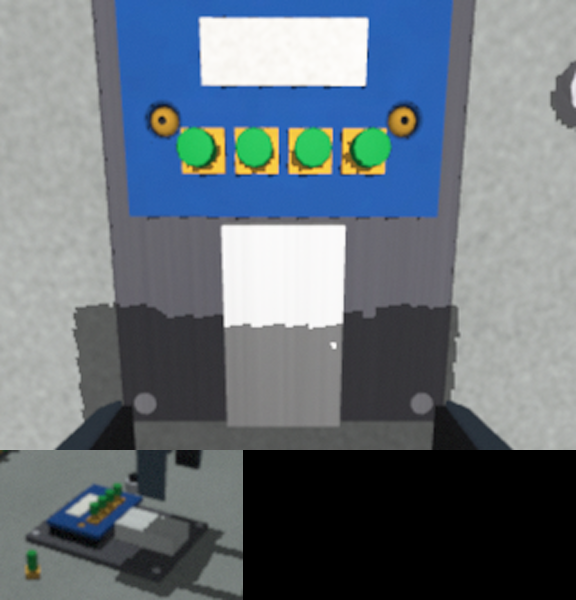

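Both brass pins show inside the holes, at (163,120) and (403,120), and the plate's rear edge is off the slideway. At a top height of 32 mm the mask fit gives 120.3 x 79.7 mm centred at (35.3, 0.5), so the plate is flat on the seats. The hand is clear, so I'm handing in.

```bash
python3 -c "
from workcell import env
print(env.job_done())"
```

```text
the job is handed in; nothing more can be done
None
```

The plate was pushed onto both pins, and my last camera check showed it flat on the black seats with the hand clear; I handed the job in at about 12 s, and no verdict was returned.

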